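Set the rod cutter's die size and hold its length stop at 80 mm

ROBOT

A 6-joint arm with a two-finger parallel gripper is mounted at the origin on the work surface. World frame = base frame: x ahead of the robot, y to its left, z up, the work surface at z = 0. Lengths are in m, angles in rad, forces in N, time in s.
With the tool pointing down it reaches from about 0.225 to 0.875 m from the base axis. Payload 3.4 kg.
Tool frame: the origin (TCP) lies on the centre line of the jaws, within the pads' length; the fingertips stand 11 mm ahead of it and the grasp point (between the pads) lies 8 mm behind it; z points along the fingers, y is the line along which they close (so a half turn about z gives the same grasp; the last joint's range is limited). The gripper opens to 85 mm and grips with 20 to 120 N. Pads are 22 mm wide; open, the fingers measure 114 mm over their backs; the gripper's body (76 mm by 85 mm) begins 54 mm behind the grasp point. The pads swing forward as they close: fully open they stand 13 mm farther back than shut.
Start: joints at [-1.277, 0.276, 1.505, -0, 1.361, -0.121], TCP at [0.232, -0.526, 0.242] pointing down, gripper open.
Joint ranges: [-2.89, 2.89], [-0.75, 2.08], [0.22, 2.7], [-1.18, 4.32], [0.11, 2.71], [-2.7, 2.7]. Speed limits (rad/s): [2.57, 2.57, 3.14, 3.14, 3.14, 3.14].

INTERFACE

Orientations are given as a unit quaternion [w, x, y, z].
In Python, from rig import manip, eyes, job gives the robot as it stands.
- The arm moves only by the tool drive_tool, never from a script. Its argument "rows" is a list of rows, each a list of 3 entries, a list of its own where there are three numbers: the turn, a rotation vector about the world's x, y, z in rad, then the shift along the world's x, y, z in cm, then the finger opening in cm, from 0 to 8.54. A call has 1 to 8 rows; each row shifts and turns the commanded pose from where the row before left it; what a row does not reach is not made up. A row lasts 1/8 s, in which the tool goes at most 62.5 mm and 10.7 degrees, less where a joint would pass 70% of its speed; a pose out of reach is approached as far as the arm can. A call is refused whole if a number of a shift passes 6.25 or a number of a turn 0.188, either way. A call with a gripper value outside its range is refused whole. The fingers move at their own pace and stop on an object; "force" is the grip in N (left out, the last holds). Time passes only in rows, so rows that do not move let the fingers close. It gives the time, the measured TCP pose, the force, the opening and the grip force at its end, in the units of the state.
- manip.get_state(): the state, without advancing time (a new reading comes with each control period).
- eyes.get_image(name): name is "scene" or "top" or "wrist"; returns the picture (400x640x3 uint8, red, green, blue); there is no depth.
- eyes.get_calibration(name): a dict with "camera_matrix" (3x3 intrinsics, pixels), "view" (4x4, takes a point from world to camera coordinates). Camera axes: x right, y up, looking along -z (the intrinsics and any distortion apply to the point x, -y, -z); pixel columns grow to the right and rows downward; lengths in m; the calibration is good to about 2 mm. A picture is of the moment at which its call begins: read the wrist's pose just before it. get_calibration takes no time and is no camera call; for the wrist camera it gives the pose at the moment of the call.
- job.sign_off(): hands the job in; it is judged then, once.
The state is a dict: "clock": time; "qpos": joint angles; "qd": joint speeds; "effort": joint torques, N m; "position": TCP position; "ee_rot": TCP orientation; "contact_force": force on the tool from outside, world axes, zero at the start; "moment": the same for the moment, N m; "width": finger opening in m; "gripper_force": force on a finger pad.
Only numpy, scipy, OpenCV 4.12 (cv2) and the standard library are available. Lean on these libraries where they do the work, as an engineer would, in place of code of your own. Each camera call takes 0.05 s, during which the arm holds its last target. There are 200 camera calls.

TASK

Set up the threaded-rod cutter for an 80 mm cut: first throw its size lever into the third of its four notches, counting away from the robot, so that it is seated and let go there. Then press the lock button on the stop sleeve fully down (it stays down) and draw the length stop out by its upright tab until the 80 mm mark, the fourth line that runs right across the bar, stands at the mouth of the sleeve. Finish while still holding the stop there with the gripper, since its spring draws it back when let go, and leave the other things on the bench where they are.

Things in the scene. Friction and masses are not known exactly. Their poses are not given: they have to be found in the camera images.
- cutter: grey electric threaded-rod cutter, fixed. Origin on the bench; y along the stop bar (the way the stop draws out), x to the motor, away from the robot, z up. Local mm: base plate 170x225x12 centred at (0,-30); casting x -78..72, y -125..-30, top z 134; motor to x 209, top z 141; stop sleeve 38 wide, y -35..70, top z 102. Lever at the -y end, button on the sleeve, stop at the +y end.
- lever (a joint): size lever, rad: 0 first notch (leans 0.45 to the robot), 0.3 second, 0.6 third (leans 0.15 away), 0.9 fourth. Turns upright about lever_hinge, axis = cutter y; growing carries the knob to local +x. Starts anywhere from 0 to 0.48, also between notches, where friction keeps it (1 N at the knob). Within 0.05 of a notch a spring plunger drops in and centres it; about 6 N at the knob to leave a notch.
- lever_knob (a point): centre of the black ball knob, 32 across, atop the size lever, 158 mm from lever_hinge (222 to 238 above the bench). Below it a 10 thick shank, then a steel block 22x34 whose top is 126 from the hinge. Free all round: grip from above, fingers closing along the cutter's y; it may turn in the fingers.
- lever_hinge (a point): point on the lever's turning axis, straight below the knob's arc, at cutter-local mm (0,-140,80).
- button (a joint): travel of the lock button, m: 0 up (stop locked), 0.008 fully down (stop free). Needs about 5 N; no return spring, it stays where it is pushed. The stop is locked until it is about 0.005 down; press beyond 0.0065.
- button_top (a point): centre of the top of the round steel lock button, 26 across, on top of the stop sleeve at cutter-local (0,20) mm; at z 122 when up, 114 when down, in a collar 40 across with its top at z 108. Pressed straight down.
- stop (a joint): how far the length stop is drawn out along the cutter's +y, m: 0 home, 0.08 = fourth full-width line at the sleeve mouth, 0.14 end of travel. A spring draws it home: about 3 N at home, 4.5 N at 0.08, plus 1 N friction.
- stop_grip (a point): centre of the black upright grip tab of the length stop: 28 wide (cutter x) x 16 thick (y) x 50 high. Its top is 22 mm above this point, its foot 28 below on a steel clamp block 34x26. At cutter-local mm (0,128,125) when home. Sleeve mouth to block: 45 mm clear at home. An 8 thick face plate reaches from the block to local x -76, its top 30 below this point.
- sleeve_mouth (a point): middle of the top edge of the sleeve mouth, cutter-local mm (0,70,102), where the bar comes out. The bar is 20 wide, top at z 87, with dark lines right across it every 20 mm and half-width ones between. At home none is out; full line n stands at the mouth when the stop is out 20 n mm.
- catch_tray: bystander: bare metal tray 100 x 150 x 40 with cut pieces, on the bench under the stop bar. Origin under its centre.
- spanner: bystander: steel spanner 190 long lying before the machine.
- hex_nut: bystander: big steel nut, 36 across, 16 high.
- cut_stud: bystander: cut threaded stud, 12 thick, 100 long, lying.
- oil_bottle: bystander: white oil bottle, 60 across, 170 high, at the left.
- tape_measure: bystander: black tape measure 72 x 40 x 66, at the left.
- carton: bystander: cardboard carton 110 x 75 x 60, at the left.
- stock_bin: bystander: open blue bin 160 x 100 x 65 with bolts, at the right.

How it is judged:
By the outcome, as a careful person would: the job done as asked, in the order asked, and still so for the second after the job is handed in, while the arm keeps its last pose, push and grip.
It also fails if it takes over 58 s, if anything falls off the work surface, if the arm or the gripper's body presses on something with over 40 N, if the wrist force passes 120 N, or if a joint passes its speed limit or range.

## Working session

There is one attempt and no reset: what is moved stays moved. The work goes in short steps, Python scripts to look and compute and a tool call to move; the robot and the scene stay as the last step left them, time stands still between calls to the robot, and variables do not carry over. Pictures are saved under pics/ and viewed, at most 10 in all, crops included, and the job is handed in when it is done.

Besides the shell and the picture viewer there is one more tool, called after "Request:" as a command line: name --argument value ..., lists and objects as JSON in quotes. drive_tool: Moves the arm, as the interface text tells. Its arguments: {"type":"object","properties":{"rows":{"type":"array"},"force":{"type":"number"}},"required":["rows"]}

```bash
mkdir -p pics; ls; python3 - <<'E'
from rig import manip, eyes, job
import cv2,numpy as np
for n in("scene","top"):
    im=eyes.get_image(n); cv2.imwrite(f"pics/{n}0.png",im[...,::-1])
    c=eyes.get_calibration(n); print(n,{k:np.round(v,3).tolist() if not isinstance(v,str) else v for k,v in c.items()})
s=manip.get_state();print(s)
E
```

```text
pics
scene {'camera_matrix': [[405.037, 0.0, 319.976], [0.0, 405.037, 197.577], [0.0, 0.0, 1.0]], 'view': [[0.609, 0.793, -0.016, -0.299], [-0.579, 0.459, 0.674, 0.218], [0.541, -0.401, 0.739, -1.643], [0.0, 0.0, 0.0, 1.0]]}
top {'camera_matrix': [[389.717, 0.0, 318.099], [0.0, 389.717, 198.506], [0.0, 0.0, 1.0]], 'view': [[-0.023, -1.0, -0.009, -0.008], [0.983, -0.024, 0.183, -0.536], [-0.183, -0.005, 0.983, -1.12], [0.0, 0.0, 0.0, 1.0]]}
{'clock': 0.1, 'qpos': array([-1.27699846e+00,  2.76496459e-01,  1.50604615e+00,  1.13576239e-05,
        1.36068017e+00, -1.20954108e-01]), 'qd': array([ 1.01460400e-03, -1.96144240e-03, -2.62162424e-03,  3.16562186e-04,
       -9.88259252e-04,  3.81888738e-05]), 'effort': array([ 9.00768919e-04, -4.17697263e+01, -2.46404278e+01, -1.61290695e-04,
        5.81239583e-03, -1.93801651e-05]), 'position': array([ 0.23158994, -0.52578786,  0.24153053]), 'ee_rot': array([-8.12499859e-04,  9.78574468e-01,  2.05891587e-01, -6.48193502e-05]), 'contact_force': array([ 0.75073329,  0.71406043, -0.37894874]), 'moment': array([-0.02239475, -0.02364609, -0.04500168]), 'gripper_force': 0.0, 'width': 0.08527593849090893}
```

View pics/scene0.png

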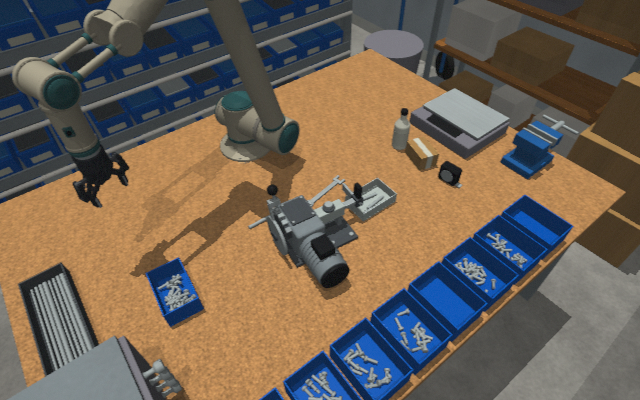

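View pics/top0.png

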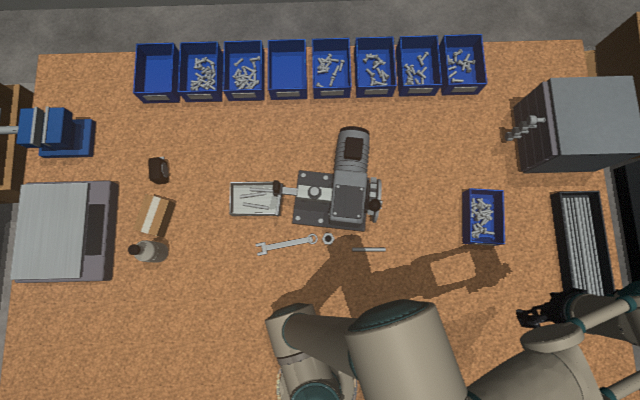

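The scene view shows the cutter mid-bench, with the knob at about (272,189) and the tab at about (358,190). In the top view the knob is at (375,206), the button at (314,192) and the tab at (277,188).

```bash
cat > h.py <<'E'
from rig import manip, eyes, job
import cv2,numpy as np
np.set_printoptions(precision=4,suppress=True)
def ray(c,u,v):
    K=c["camera_matrix"];V=np.array(c["view"]);K=np.array(K)
    d=np.array([(u-K[0,2])/K[0,0],-(v-K[1,2])/K[1,1],-1]);R=V[:3,:3]
    return -R.T@V[:3,3],R.T@d
def onz(c,u,v,z):
    o,d=ray(c,u,v);return o+d*(z-o[2])/d[2]
def tri(a,b):
    (o1,d1),(o2,d2)=a,b
    t=np.linalg.lstsq(np.c_[d1,-d2],o2-o1,rcond=None)[0]
    p,q=o1+d1*t[0],o2+d2*t[1];return (p+q)/2,np.linalg.norm(p-q)
def proj(c,p):
    V=np.array(c["view"]);q=V[:3,:3]@p+V[:3,3];K=np.array(c["camera_matrix"])
    return np.array([K[0,2]+K[0,0]*q[0]/-q[2],K[1,2]-K[1,1]*q[1]/-q[2]])
E
python3 - <<'E'
from h import *
def blobs(n,box,th):
    im=cv2.imread(f"pics/{n}0.png");x,y,w,h=box
    m=(im[y:y+h,x:x+w].max(2)<th).astype(np.uint8)
    k,l,s,c=cv2.connectedComponentsWithStats(m)
    for i in range(1,k):
        if s[i,4]>15: print(n,c[i]+[x,y],s[i]+[x,y,0,0,0])
blobs("scene",(258,175,30,35),60);blobs("scene",(345,175,25,35),60)
blobs("top",(360,190,30,30),60);blobs("top",(265,175,30,30),60)
a=cv2.imread("pics/top0.png")[140:240,220:400];b=cv2.imread("pics/scene0.png")[160:290,240:400]
A=cv2.resize(a,None,fx=4,fy=4,interpolation=cv2.INTER_CUBIC);cv2.imwrite("pics/a.png",A)
B=cv2.resize(b,None,fx=4,fy=4,interpolation=cv2.INTER_CUBIC);cv2.imwrite("pics/b.png",B)
ct=eyes.get_calibration("top");cs=eyes.get_calibration("scene")
print("knob",tri(ray(ct,375,206),ray(cs,272,189)))
print("tab top",onz(ct,277,188,.147),"btn",onz(ct,314.5,192,.122))
E
```

```text
scene [272.0111 189.6889] [267 185  11  11  90]
scene [357.4196 193.8462] [351 183  12  24 143]
top [371.3486 203.8571] [364 190  17  23 175]
top [276.2    186.6909] [273 181   7  12  55]
knob (array([ 0.4799, -0.1614,  0.2343]), np.float64(0.005091613759257825))
tab top [0.5497 0.0917 0.147 ] btn [ 0.541  -0.0113  0.122 ]
```

View pics/a.png

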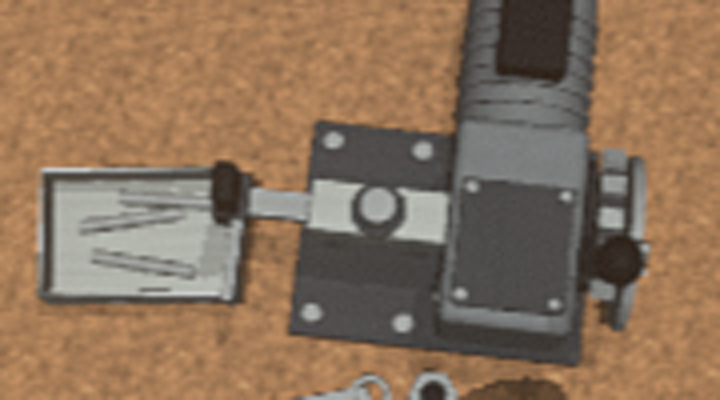

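View pics/b.png

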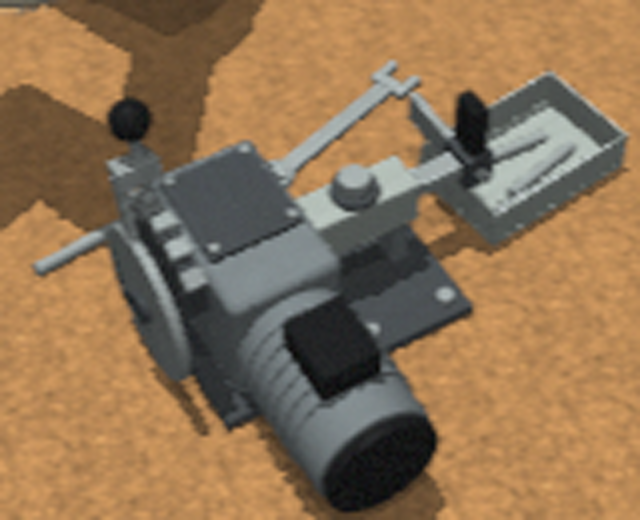

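Crop a shows the knob centre at (618,258), button (379,205), tab top (226,190), and plate corners (290,334), (317,122) and (578,363). Crop b shows the knob at (129,119) and the tab upright.

```bash
cat > cut.py <<'E'
from h import *
from scipy.optimize import least_squares
ct=eyes.get_calibration("top");cs=eyes.get_calibration("scene")
P=[(379,205,0,20,122),(226,190,0,128,147),(290,334,-85,82.5,12),(317,122,85,82.5,12),(578,363,-85,-142.5,12)]
W=np.array([onz(ct,u/4+220-.4,v/4+140-.4,z/1e3)[:2] for u,v,_,_,z in P]);L=np.array([p[2:4] for p in P])/1e3
def T(q,l): c,s=np.cos(q[2]),np.sin(q[2]);return np.array(q[:2])+np.asarray(l)@np.array([[c,s],[-s,c]])
q=least_squares(lambda q:(T(q,L)-W).ravel(),[.54,-.03,0]).x
E
python3 - <<'E'
from cut import *
print("pose",q,"res\n",(T(q,L)-W)*1e3)
k,e=tri(ray(ct,374.1,204.1),ray(cs,271.9,189.4));print("knob",k,e)
yw=q[2]
print("knob local", np.array([[np.cos(yw),np.sin(yw)],[-np.sin(yw),np.cos(yw)]])@(k[:2]-q[:2]))
for a in(0,.1,.2,.3,.4,.48):
  l=a-.45;p=np.r_[T(q,[.158*np.sin(l),-.14]),.08+.158*np.cos(l)];print(a,p,proj(ct,p),proj(cs,p))
E
```

```text
pose [ 0.5406 -0.0312 -0.1235] res
 [[-1.2259 -0.404 ]
 [ 4.0632  1.7013]
 [-1.4686  0.2278]
 [ 0.3614  2.2616]
 [-1.73   -3.7868]]
knob [ 0.4834 -0.1611  0.2357] 0.0005740271831236545
knob local [-0.0408 -0.136 ]
0 [ 0.4552 -0.1616  0.2223] [374.0354 215.964 ] [266.8046 187.1236]
0.1 [ 0.4696 -0.1634  0.2284] [374.789  209.9196] [268.7555 188.7737]
0.2 [ 0.4846 -0.1653  0.2331] [375.4838 203.7215] [270.8906 190.9418]
0.3 [ 0.4999 -0.1672  0.2362] [376.1091 197.4605] [273.1895 193.618 ]
0.4 [ 0.5155 -0.1691  0.2378] [376.6557 191.2293] [275.628  196.7836]
0.48 [ 0.5281 -0.1707  0.2379] [377.0309 186.3275] [277.6607 199.6503]
```

Request:
drive_tool --rows '[[[0,0,-0.13],[2.5,4,2],8.5],[[0,0,-0.13],[3,4.5,2],8.5],[[0,0,-0.13],[3,4.5,2],8.5],[[0,0,-0.13],[3,4.5,2],8.5],[[0,0,0],[3.3,4.7,0],8.5],[[0,0,0],[3.3,4.7,0],8.5],[[0,0,0],[3.3,4.8,0],8.5],[[0,0,0],[3.2,4.8,0],8.5]]' --force 60

```text
clock: 1.1
position: [0.4784, -0.1595, 0.3221]
ee_rot: [0.0, 0.999, -0.053, -0.0]
contact_force: [0.5, 0.0, 0.3]
width: 0.0849
gripper_force: 0.0
```

```bash
python3 - <<'E'
from cut import *
s=manip.get_state();print(s["position"],s["ee_rot"],s["clock"])
im=eyes.get_image("wrist");c=eyes.get_calibration("wrist");cv2.imwrite("pics/w1.png",im[...,::-1])
np.savez("w1",K=c["camera_matrix"],V=c["view"])
for l,z in(((-.04,-.14),.234),((0,20e-3),.122),((0,.128),.147)): print(proj(c,np.r_[T(q,l),z]))
E
```

```text
[ 0.4784 -0.1595  0.3221] [ 0.0001  0.9986 -0.0526 -0.0001] 1.1
[333.7986 207.3608]
[172.0028 128.4874]
[ 45.2535 128.5876]
```

View pics/w1.png

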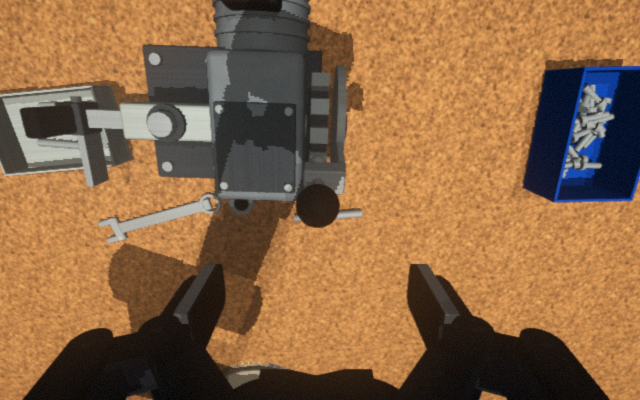

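Wrist view shows the knob at (318,206), the button top at (164,122), the tab top near (37,122), with bench left and right of the knob clear.

```bash
python3 - <<'E'
from h import *
d=np.load("w1.npz");c={"camera_matrix":d["K"],"view":d["V"]}
k=onz(c,318,206,.234);b=onz(c,164,122,.122);t=onz(c,36,122,.147)
print("knob",k,"btn",b,"tabtop",t)
v=t-b;print("yaw bt",np.arctan2(-v[0],v[1]),np.hypot(*v[:2]))
for (u,v),z in [((145,45),.012),((211,196),.134),((297,197),.134)]: print(onz(c,u,v,z))
E
```

```text
knob [ 0.4858 -0.1539  0.234 ] btn [ 0.5501 -0.0048  0.122 ] tabtop [0.5631 0.1023 0.147 ]
yaw bt -0.12002122668511071 0.10788867089062734
[0.6395 0.0474 0.012 ]
[ 0.4721 -0.0406  0.134 ]
[ 0.4623 -0.1296  0.134 ]
```

```bash
python3 - <<'E'
from h import *
print(manip.get_state()["position"])
c=eyes.get_calibration("wrist");im=eyes.get_image("wrist");c2=eyes.get_calibration("wrist")
print(c.keys(),np.abs(np.array(c["view"])-c2["view"]).max(),manip.get_state()["position"])
g=cv2.medianBlur(im.max(2),3)
for (x,y,w,h),r in(((290,175,60,60),(15,28)),((140,100,50,50),(10,22))):
    print(np.array(cv2.HoughCircles(cv2.resize(g[y:y+h,x:x+w],None,fx=4,fy=4),cv2.HOUGH_GRADIENT,1,20,param1=80,param2=20,minRadius=r[0]*4,maxRadius=r[1]*4))[0][:3]/4+[x,y,0])
E
```

```text
[ 0.482  -0.1529  0.322 ]
dict_keys(['camera_matrix', 'view']) 0.005887086129199137 [ 0.4799 -0.1564  0.3218]
[[328.375 209.875  21.775]
 [328.625 204.875  26.15 ]]
[[167.875 128.125  13.15 ]]
```

Request:
drive_tool --rows '[[[0,0,0],[0,0,0],8.5],[[0,0,0],[0,0,0],8.5],[[0,0,0],[0,0,0],8.5],[[0,0,0],[0,0,0],8.5]]'

```text
clock: 1.7
position: [0.4773, -0.1622, 0.3224]
ee_rot: [0.0, 0.999, -0.053, 0.0]
contact_force: [0.7, -0.2, 0.4]
width: 0.085
gripper_force: 0.0
```

```bash
python3 - <<'E'
from h import *
s=manip.get_state();print(s["position"],s["ee_rot"])
c=eyes.get_calibration("wrist");im=eyes.get_image("wrist")
g=cv2.medianBlur(im.max(2),3)
P=[]
for (x,y,w,h),r,z in(((285,175,80,65),(17,24),.235),((140,100,60,60),(10,22),.122)):
    p=np.array(cv2.HoughCircles(cv2.resize(g[y:y+h,x:x+w],None,fx=4,fy=4),cv2.HOUGH_GRADIENT,1,20,param1=80,param2=20,minRadius=r[0]*4,maxRadius=r[1]*4))[0][0]/4+[x,y,0]
    print(p,onz(c,p[0],p[1],z))
m=(g[90:170,0:70]<45).astype(np.uint8)
k,l,st,ce=cv2.connectedComponentsWithStats(m);print([(st[i],ce[i]) for i in range(1,k) if st[i,4]>80])
np.savez("w2",K=c["camera_matrix"],V=c["view"]);cv2.imwrite("pics/w2.png",im[...,::-1])
E
```

```text
[ 0.4773 -0.1622  0.3224] [ 0.0001  0.9986 -0.0535  0.    ]
[313.875 204.375  22.025] [ 0.4826 -0.1611  0.235 ]
[154.875 125.125  13.4  ] [ 0.5438 -0.0068  0.122 ]
[(array([  19,   16,   51,   31, 1158], dtype=int32), array([46.468 , 30.2763]))]
```

Request:
drive_tool --rows '[[[0,0,-0.01],[0.3,0.1,-3.5],7],[[0,0,0],[0.2,0,-3.5],7],[[0,0,0],[0,0,-2],7],[[0,0,0],[0,0,-0.5],7],[[0,0,0],[0,0,0],5],[[0,0,0],[0,0,0],3],[[0,0,0],[0,0,0],2.5],[[0,0,0],[0,0,0],2.5]]' --force 50

```text
clock: 2.75
position: [0.4833, -0.1611, 0.2288]
ee_rot: [0.001, 0.998, -0.058, 0.001]
contact_force: [-1.1, -2.5, 5.3]
width: 0.0293
gripper_force: 49.1
```

Request:
drive_tool --rows '[[[0,0,0],[1.2,-0.15,0.2],2.5],[[0,0,0],[1.2,-0.15,0.15],2.5],[[0,0,0],[1.3,-0.15,0.1],2.5],[[0,0,0],[1.3,-0.15,0],2.5],[[0,0,0],[1.3,-0.15,-0.1],2.5],[[0,0,0],[0,0,0],2.5],[[0,0,0],[0,0,0],2.5],[[0,0,0],[0,0,0],2.5]]'

```text
clock: 3.75
position: [0.5464, -0.1695, 0.2311]
ee_rot: [0.002, 0.998, -0.058, 0.001]
contact_force: [1.3, -5.3, 1.3]
width: 0.0264
gripper_force: 46.7
```

```bash
python3 - <<'E'
from h import *
s=manip.get_state();print(s["position"],s["contact_force"],s["moment"])
im=eyes.get_image("scene");cv2.imwrite("pics/s2.png",cv2.resize(im[150:300,230:430,::-1],None,fx=4,fy=4))
E
```

```text
[ 0.5464 -0.1695  0.2311] [ 1.2893 -5.273   1.2743] [-0.8695 -0.0223 -0.0185]
```

Request:
drive_tool --rows '[[[0,0,0],[0,0,0],5],[[0,0,0],[0,0,0],7],[[0,0,0],[0,0,1.5],8],[[0,0,0],[-1,0,4],8],[[0,0,0],[-2,0,4],8],[[0,0,0],[0,0,0],8],[[0,0,0],[0,0,0],8],[[0,0,0],[0,0,0],8]]'

```text
clock: 4.8
position: [0.5155, -0.1674, 0.3246]
ee_rot: [-0.0, 0.998, -0.057, -0.001]
contact_force: [-0.1, -0.4, -0.6]
width: 0.08
gripper_force: 0.0
```

Request:
drive_tool --rows '[[[0,0,0],[0,0,0],8],[[0,0,0],[0,0,0],8]]'

```text
clock: 5.05
position: [0.5158, -0.1677, 0.3251]
ee_rot: [-0.0, 0.998, -0.058, -0.001]
contact_force: [1.0, 0.3, -0.3]
width: 0.08
gripper_force: 0.0
```

```bash
python3 - <<'E'
from h import *
s=manip.get_state();print(s["position"],s["ee_rot"],s["clock"])
ct=eyes.get_calibration("wrist");im=eyes.get_image("wrist");cv2.imwrite("pics/w3.png",im[...,::-1])
np.savez("w3",K=ct["camera_matrix"],V=ct["view"])
E
```

```text
[ 0.5158 -0.1677  0.3251] [-0.0003  0.9983 -0.0575 -0.0007] 5.05
```

View pics/w3.png

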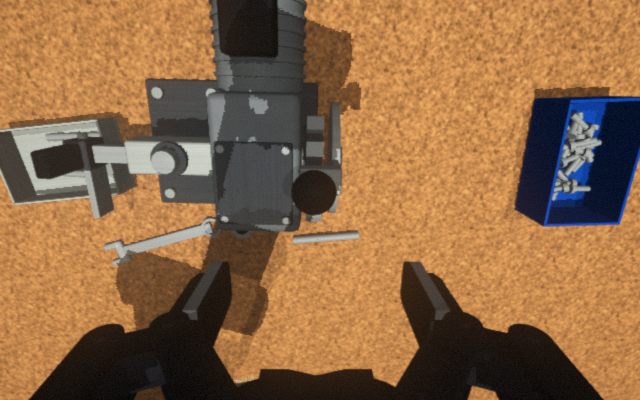

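Wrist view: knob at (314,192), button top at (167,158), tab at about (58,160), bystanders in place. Working out the lever angle.

```bash
python3 - <<'E'
from h import *
d=np.load("w3.npz");c={"camera_matrix":d["K"],"view":d["V"]}
im=cv2.imread("pics/w3.png");g=cv2.medianBlur(im.max(2),3)
def circ(x,y,w,h,r0,r1):
    return np.array(cv2.HoughCircles(cv2.resize(g[y:y+h,x:x+w],None,fx=4,fy=4),cv2.HOUGH_GRADIENT,1,20,param1=80,param2=20,minRadius=r0*4,maxRadius=r1*4))[0][0]/4+[x,y,0]
kp=circ(280,160,70,65,17,26);bp=circ(140,130,60,55,10,22);print(kp,bp)
k=onz(c,kp[0],kp[1],.236);b=onz(c,167,158,.122);b2=onz(c,bp[0],bp[1],.122);print("knob",k,"btn",b,b2)
# plate screws / casting top corners (z .134): local (-78,-125),(72,-30),...
for yaw in(-.10,-.12,-.13):
  ex=np.array([np.cos(yaw),np.sin(yaw)]);ey=np.array([-ex[1],ex[0]])
  h=b[:2]-.16*ey;v=k[:2]-h;print(yaw,"local",v@ex,v@ey,"a",.45+np.arcsin(v@ex/.158))
m=(g[130:200,0:110]<50).astype(np.uint8);k_,l,st,ce=cv2.connectedComponentsWithStats(m)
for i in range(1,k_):
  if st[i,4]>200: print(st[i],ce[i])
# sleeve edges direction, columns 125..145 and 190..208
for u in(130,140,192,202):
  col=g[120:200,u].astype(int);on=np.where(col>150)[0]+120;print(u,on.min(),on.max(),onz(c,u,(on.min()+on.max())/2,.102))
for u in(105,112):
  col=g[120:200,u].astype(int);on=np.where(col>130)[0]+120;print(u,on.min(),on.max(),onz(c,u,(on.min()+on.max())/2,.087))
E
```

```text
[313.875 192.625  22.425] [161.375 164.125  12.675]
knob [ 0.5291 -0.1676  0.236 ] btn [ 0.5488 -0.0146  0.122 ] [ 0.5431 -0.007   0.122 ]
-0.1 local -0.004311145681110671 0.005877963274831528 a 0.4227108809508004
-0.12 local -0.001228048238150684 0.0058225694891670884 a 0.44222746453728395
-0.13 local 0.00031376177274783053 0.005817998018744413 a 0.45198583530993697
[  32   14   51   33 1172] [58.6067 29.5631]
130 120 199 [0.549  0.0363 0.102 ]
140 120 199 [0.5477 0.0253 0.102 ]
192 143 174 [ 0.5421 -0.0323  0.102 ]
202 143 174 [ 0.5408 -0.0433  0.102 ]
105 146 162 [0.5564 0.0719 0.087 ]
112 147 199 [0.5337 0.0711 0.087 ]
```

The knob moved only about 46 mm, so it slipped in the grip and the lever sits near 0.47, between notches. I'll regrip lower and harder.

Request:
drive_tool --rows '[[[0,0,0],[0.7,0,-3.5],7],[[0,0,0],[0.6,0,-3.5],7],[[0,0,0],[0,0,-2],7],[[0,0,0],[0,0,-0.9],7],[[0,0,0],[0,0,0],5],[[0,0,0],[0,0,0],3],[[0,0,0],[0,0,0],2.5],[[0,0,0],[0,0,0],2.5]]' --force 90

```text
clock: 6.1
position: [0.5295, -0.1677, 0.2284]
ee_rot: [0.0, 0.998, -0.058, 0.001]
contact_force: [-0.2, 1.6, 6.2]
width: 0.0286
gripper_force: 88.5
```

Request:
drive_tool --rows '[[[0,0,0],[0,0,0],4.5],[[0,0,0],[0,0,0],4.5],[[0,0,0],[0,0,-0.5],4.5],[[0,0,0],[0,0,0],4.5],[[0,0,0],[0,0,0],3],[[0,0,0],[0,0,0],2.5],[[0,0,0],[0,0,0],2.5],[[0,0,0],[0,0,0],2.5]]'

```text
clock: 7.1
position: [0.5287, -0.1676, 0.2219]
ee_rot: [-0.0, 0.998, -0.058, -0.0]
contact_force: [-1.3, 1.3, 0.6]
width: 0.0291
gripper_force: 88.5
```

Request:
drive_tool --rows '[[[0,0,0],[0.7,-0.1,0],2.5],[[0,0,0],[0.7,-0.1,-0.05],2.5],[[0,0,0],[0.7,-0.05,-0.1],2.5],[[0,0,0],[0,0,0],2.5],[[0,0,0],[0,0,0],2.5]]'

```text
clock: 7.72
position: [0.5483, -0.1703, 0.2197]
ee_rot: [0.0, 0.998, -0.057, -0.002]
contact_force: [-5.5, 0.9, 0.1]
width: 0.0284
gripper_force: 90.2
```

Request:
drive_tool --rows '[[[0,0,0],[0,0,0],4.5],[[0,0,0],[0,0,0],7],[[0,0,0],[0,0,1.5],8],[[0,0,0],[-2,0,4],8],[[0,0,0],[-3,0,4],8],[[0,0,0],[0,0,0],8],[[0,0,0],[0,0,0],8],[[0,0,0],[0,0,0],8]]'

```text
clock: 8.72
position: [0.4999, -0.1701, 0.3142]
ee_rot: [-0.0, 0.998, -0.057, -0.001]
contact_force: [-0.3, -0.4, -0.6]
width: 0.0797
gripper_force: 0.0
```

Request:
drive_tool --rows '[[[0,0,0],[0,0,0],8],[[0,0,0],[0,0,0],8],[[0,0,0],[0,0,0],8]]'

```text
clock: 9.1
position: [0.4998, -0.1702, 0.3149]
ee_rot: [-0.0, 0.998, -0.058, -0.0]
contact_force: [0.5, 0.3, 0.3]
width: 0.0798
gripper_force: 0.0
```

```bash
python3 - <<'E'
from h import *
s=manip.get_state();print(s["position"],s["ee_rot"],s["clock"])
c=eyes.get_calibration("wrist");im=eyes.get_image("wrist");cv2.imwrite("pics/w4.png",im[...,::-1])
np.savez("w4",K=c["camera_matrix"],V=c["view"])
sc=eyes.get_image("scene")
g=cv2.medianBlur(im.max(2),3)
x,y,w,h=270,120,90,120
kp=np.array(cv2.HoughCircles(cv2.resize(g[y:y+h,x:x+w],None,fx=4,fy=4),cv2.HOUGH_GRADIENT,1,20,param1=80,param2=20,minRadius=17*4,maxRadius=26*4))[0][0]/4+[x,y,0]
print(kp,onz(c,kp[0],kp[1],.236))
A=cv2.resize(im[70:270,10:360,::-1],None,fx=2.2,fy=2.2,interpolation=cv2.INTER_CUBIC)
cv2.imwrite("pics/w4c.png",A)
E
```

```text
[ 0.4998 -0.1702  0.3149] [-0.0001  0.9983 -0.0575 -0.0003] 9.1Traceback (most recent call last):
  File "<stdin>", line 8, in <module>
IndexError: too many indices for array: array is 0-dimensional, but 1 were indexed
```

```bash
python3 - <<'E'
from h import *
im=cv2.imread("pics/w4.png")
cv2.imwrite("pics/w4c.png",cv2.resize(im[70:270,10:360],None,fx=2.2,fy=2.2,interpolation=cv2.INTER_CUBIC))
E
```

```text
(no output)
```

View pics/w4c.png

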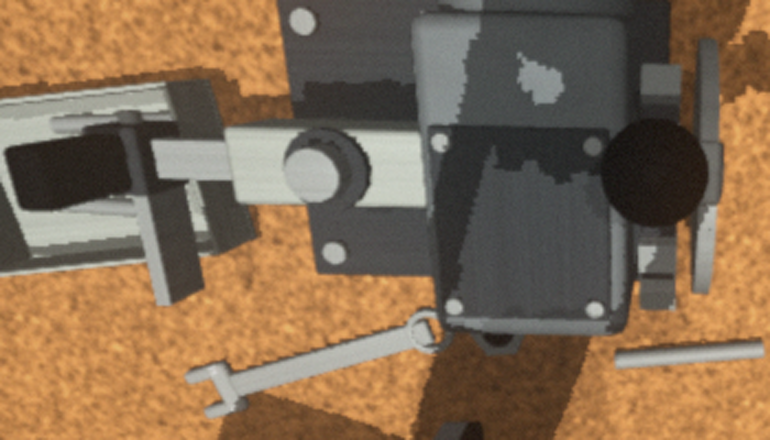

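The crop shows the knob at (654,172), the button top at (311,175), the sleeve centre line from (235,165) to (425,171), and the tab at the left with its top end around (20,178).

```bash
python3 - <<'E'
from h import *
d=np.load("w4.npz");c={"camera_matrix":d["K"],"view":d["V"]}
f=lambda u,v,z:onz(c,u/2.2+9.7,v/2.2+69.7,z)
k=f(654,172,.2365);b=f(311,175,.122);s1=f(232,165,.102);s2=f(424,171,.102)
cor=[f(428,330,.132),f(628,330,.132),f(630,14,.132),f(415,14,.132)]
print("k",k,"b",b,"s",s1,s2);print(np.array(cor))
v=s1-s2;yaw=np.arctan2(-v[0],v[1]);print("yaw",yaw)
for yaw in(yaw,-.12):
  ex=np.array([np.cos(yaw),np.sin(yaw)]);ey=np.array([-ex[1],ex[0]])
  for n,r,ly in(("mouth",s1,.07),("btn",b,.02)):
    v=k[:2]-(r[:2]-(ly+.14)*ey);print(n,"local",v@ex,v@ey,"a",.45+np.arcsin(v@ex/.158))
E
```

```text
k [ 0.5474 -0.1697  0.2365] b [ 0.5451 -0.0086  0.122 ] s [0.5519 0.0384 0.102 ] [ 0.5384 -0.053   0.102 ]
[[ 0.4676 -0.0486  0.132 ]
 [ 0.4566 -0.1432  0.132 ]
 [ 0.5959 -0.1632  0.132 ]
 [ 0.6062 -0.0751  0.132 ]]
yaw -0.14713586171159762
mouth local 0.026050055390509877 0.0034527439165221376 a 0.615630026742986
btn local 0.025903429250706222 0.0009937304791069242 a 0.614689210658052
mouth local 0.02043631498994303 0.0028219813515578417 a 0.5797071576589837
btn local 0.02157965014971768 0.0003494438051873861 a 0.5870082988340719
```

The lever reads about 0.59, seated in the third notch and released. Next, the button.

Request:
drive_tool --rows '[[[0,0,0],[0.6,3,0],3],[[0,0,0],[1,4,0],0],[[0,0,0],[1,4,0],0],[[0,0,0],[1,3.2,-3],0],[[0,0,0],[1,2,-5],0],[[0,0,0],[0,0,-5],0],[[0,0,0],[0,0,-3],0],[[0,0,0],[0,0,0],0]]' --force 60

```text
clock: 10.2
position: [0.5439, -0.0079, 0.1531]
ee_rot: [-0.0, 0.998, -0.058, -0.003]
contact_force: [0.5, -0.0, 0.8]
width: 0.0003
gripper_force: 0.0
```

Request:
drive_tool --rows '[[[0,0,0],[0,0,0],0],[[0,0,0],[0,0,0],0],[[0,0,0],[0,0,0],0]]'

```text
clock: 10.58
position: [0.5465, -0.0085, 0.1567]
ee_rot: [0.0, 0.998, -0.058, 0.001]
contact_force: [0.8, 0.3, -0.2]
width: -0.0
gripper_force: 0.0
```

Request:
drive_tool --rows '[[[0,0,0],[0,0,-1.5],0],[[0,0,0],[0,0,-0.7],0],[[0,0,0],[0,0,-0.4],0],[[0,0,0],[0,0,-0.3],0],[[0,0,0],[0,0,-0.3],0],[[0,0,0],[0,0,0],0],[[0,0,0],[0,0,0],0]]'

```text
clock: 11.45
position: [0.545, -0.0082, 0.1248]
ee_rot: [0.0, 0.998, -0.057, -0.0]
contact_force: [-4.8, -0.3, 12.4]
width: -0.0
gripper_force: 6.3
```

Request:
drive_tool --rows '[[[0,0,0],[0,0,-0.3],0],[[0,0,0],[0,0,0],0],[[0,0,0],[0,0,0],0]]'

```text
clock: 11.82
position: [0.5451, -0.0082, 0.1246]
ee_rot: [0.0, 0.998, -0.057, 0.0]
contact_force: [-9.3, 1.5, 29.2]
width: 0.0001
gripper_force: 14.2
```

Request:
drive_tool --rows '[[[0,0,0],[0,0,1.5],0],[[0,0,0],[0,0,4],0],[[0,0,-0.015],[0.2,1,4.5],4],[[0,0,0],[0.4,3,2],5],[[0,0,0],[0.4,4,0],5],[[0,0,0],[0.3,2.7,0],5],[[0,0,0],[0,0,0],5],[[0,0,0],[0,0,0],5]]'

```text
clock: 12.82
position: [0.5589, 0.0982, 0.24]
ee_rot: [0.0, 0.998, -0.065, -0.0]
contact_force: [0.3, -0.2, 0.4]
width: 0.0499
gripper_force: 0.0
```

Request:
drive_tool --rows '[[[0,0,0],[0,0,0],5],[[0,0,0],[0,0,0],5],[[0,0,0],[0,0,0],5]]'

```text
clock: 13.2
position: [0.5588, 0.0982, 0.2404]
ee_rot: [0.0, 0.998, -0.065, 0.0]
contact_force: [0.8, 0.1, 1.0]
width: 0.0503
gripper_force: 0.0
```

```bash
python3 - <<'E'
from h import *
s=manip.get_state();print(s["position"],s["ee_rot"],s["clock"])
c=eyes.get_calibration("wrist");im=eyes.get_image("wrist");cv2.imwrite("pics/w5.png",im[...,::-1])
np.savez("w5",K=c["camera_matrix"],V=c["view"])
E
```

```text
[0.5588 0.0982 0.2404] [ 0.0001  0.9979 -0.0655  0.    ] 13.2
```

View pics/w5.png

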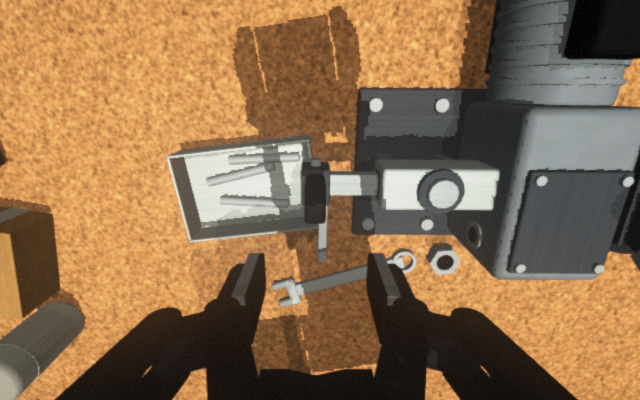

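The wrist view shows the tab between the jaws at (315,193), the sleeve level in the picture, the button down in its collar at (440,191), and bystanders clear.

```bash
python3 - <<'E'
from h import *
d=np.load("w5.npz");c={"camera_matrix":d["K"],"view":d["V"]}
im=cv2.imread("pics/w5.png");m=(im[150:235,295:340].max(2)<45).astype(np.uint8)
k,l,st,ce=cv2.connectedComponentsWithStats(m)
for i in range(1,k):
  if st[i,4]>100: print(st[i]+[295,150,0,0,0],ce[i]+[295,150])
for v in(185,193,200): print(v,onz(c,315,v,.147))
print("mouth",onz(c,380,180,.102))
for y in(.155,.17): pass
print("tcp axis at z.147 px",proj(c,np.array([.5588,.0982,.147])))
E
```

```text
[305 174  21  32 391] [315.5345 188.289 ]
185 [0.5766 0.0966 0.147 ]
193 [0.5706 0.0974 0.147 ]
200 [0.5652 0.0982 0.147 ]
mouth [0.5607 0.0422 0.102 ]
tcp axis at z.147 px [316.0909 208.1417]
```

Request:
drive_tool --rows '[[[0,0,0],[0.3,0,-4],5],[[0,0,0],[0,0,-4],5],[[0,0,0],[0,0,-3],5],[[0,0,0],[0,0,-1],5],[[0,0,0],[0,0,0],4],[[0,0,0],[0,0,0],2],[[0,0,0],[0,0,0],1],[[0,0,0],[0,0,0],1]]' --force 80

```text
clock: 14.25
position: [0.5628, 0.0983, 0.122]
ee_rot: [0.0, 0.998, -0.065, 0.002]
contact_force: [-0.3, -2.0, 6.8]
width: 0.0148
gripper_force: 78.6
```

Request:
drive_tool --rows '[[[0,0,0],[0,0,0],1],[[0,0,0],[0,0,0],1]]'

```text
clock: 14.5
position: [0.5628, 0.0983, 0.122]
ee_rot: [0.0, 0.998, -0.065, 0.002]
contact_force: [-0.0, -2.3, 6.9]
width: 0.0151
gripper_force: 78.7
```

Request:
drive_tool --rows '[[[0,0,0],[0.05,0.5,0],1],[[0,0,0],[0.15,1.2,0],1],[[0,0,0],[0.2,1.5,0],1],[[0,0,0],[0.2,1.5,0],1],[[0,0,0],[0.2,1.5,0],1],[[0,0,0],[0.1,1.2,0],1],[[0,0,0],[0.1,0.5,0],1],[[0,0,0],[0,0,0],1]]'

```text
clock: 15.5
position: [0.5738, 0.1773, 0.122]
ee_rot: [0.0, 0.998, -0.065, 0.002]
contact_force: [2.8, -4.2, 5.4]
width: 0.015
gripper_force: 78.6
```

Request:
drive_tool --rows '[[[0,0,0],[0,0,0],1],[[0,0,0],[0,0,0],1],[[0,0,0],[0,0,0],1]]'

```text
clock: 15.88
position: [0.5737, 0.1769, 0.122]
ee_rot: [0.0, 0.998, -0.065, 0.002]
contact_force: [2.4, -3.1, 5.4]
width: 0.015
gripper_force: 78.5
```

```bash
python3 - <<'E'
from h import *
s=manip.get_state();p=s["position"];print(p,s["contact_force"],s["clock"])
v=(p-[.5628,.0983,.122])[:2];print("drawn",v@[np.sin(.125),np.cos(.125)],"side",v@[np.cos(.125),-np.sin(.125)])
c=eyes.get_calibration("wrist");im=eyes.get_image("wrist");cv2.imwrite("pics/w6.png",im[...,::-1])
np.savez("w6",K=c["camera_matrix"],V=c["view"])
ey=np.array([.125,.992])
m0=np.array([.545,-.0085])+.05*ey
for n in range(6):print(n,proj(c,np.r_[m0+.02*n*ey,.087]))
u,v0=proj(c,np.r_[m0+.04*ey,.087]);u,v0=int(u),int(v0);print(u,v0)
x0=max(0,min(u-100,440));y0=max(0,min(v0-60,280))
cv2.imwrite("pics/w6c.png",cv2.resize(im[y0:y0+120,x0:x0+200,::-1],None,fx=4,fy=4,interpolation=cv2.INTER_CUBIC));print(x0,y0)
E
```

```text
[0.5737 0.1769 0.122 ] [ 2.3513 -3.0862  5.3758] 15.875
drawn 0.0793447393352035 side 0.0010378115988972745
0 [555.5841 250.8764]
1 [520.783  251.0754]
2 [485.9868 251.2744]
3 [451.1953 251.4733]
4 [416.4086 251.6722]
5 [381.6267 251.8711]
485 251
385 191
```

View pics/w6c.png

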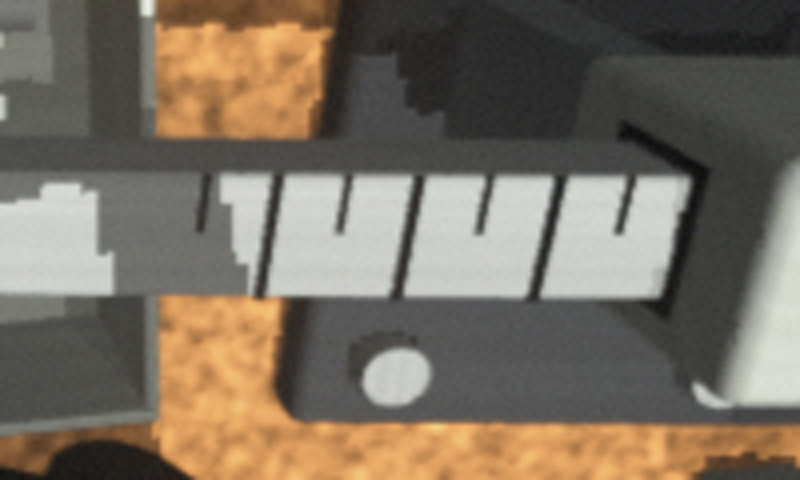

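The crop shows three full lines out, at x = 278, 418 and 560 along the top edge. The spacing of 140 px puts the fourth at about 702, right at the mouth edge (about 700). The measured draw is 79.3 mm, so I'll nudge it 0.7 mm.

Request:
drive_tool --rows '[[[0,0,0],[0,0.07,0],1],[[0,0,0],[0,0,0],1],[[0,0,0],[0,0,0],1],[[0,0,0],[0,0,0],1]]'

```text
clock: 16.42
position: [0.5737, 0.1772, 0.122]
ee_rot: [0.001, 0.998, -0.065, 0.002]
contact_force: [2.4, -4.7, 5.5]
width: 0.0149
gripper_force: 78.6
```

```bash
python3 - <<'E'
from h import *
s=manip.get_state();p=s["position"];print(p,s["contact_force"],s["gripper_force"])
v=(p-[.5628,.0983,.122])[:2];print("drawn",v@[np.sin(.125),np.cos(.125)])
c=eyes.get_calibration("top");im=eyes.get_image("top")
cs=eyes.get_calibration("scene");sc=eyes.get_image("scene")
w=eyes.get_image("wrist")
A=cv2.resize(w[220:270,420:580,::-1],(800,250),interpolation=cv2.INTER_CUBIC)
B=cv2.resize(sc[160:230,240:400,::-1],(800,350),interpolation=cv2.INTER_CUBIC)
cv2.imwrite("pics/fin.png",np.vstack([A,B]))
for a in(.3,.45,.6,.75):
  l=a-.45;h=np.array([.545,-.0085])-.16*np.array([.125,.992])+.158*np.sin(l)*np.array([.992,-.125])
  print(a,proj(cs,np.r_[h,.08+.158*np.cos(l)]),(proj(cs,np.r_[h,.08+.158*np.cos(l)])-[240,160])*5+[0,250])
E
```

```text
[0.5737 0.1772 0.122 ] [ 2.4025 -4.741   5.5402] 78.58367443084717
drawn 0.07963462737116563
0.3 [274.3858 193.4778] [171.9292 417.389 ]
0.45 [278.0875 198.4038] [190.4377 442.0188]
0.6 [282.0031 204.3288] [210.0156 471.6438]
0.75 [286.021  211.1071] [230.105  505.5353]
```

View pics/fin.png

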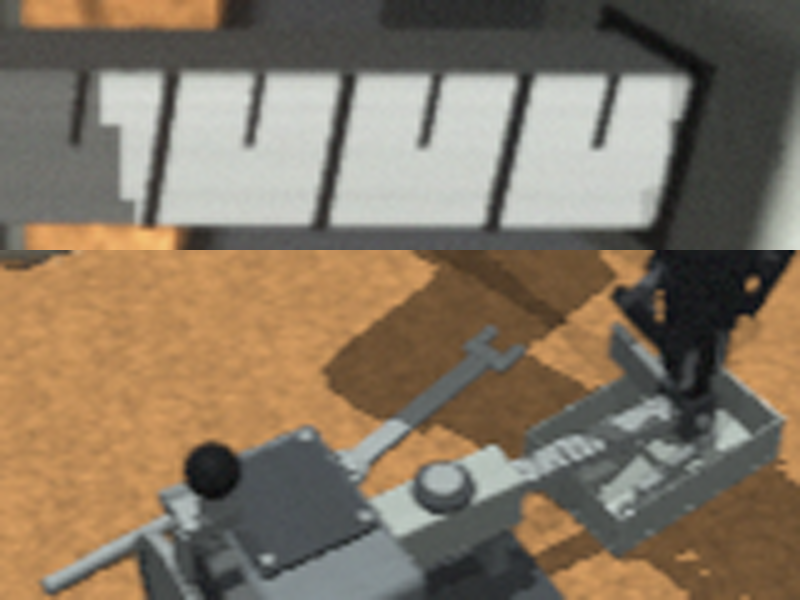

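The knob is at (212,470), which matches lever 0.6 (210,472). The fourth line falls at about 702, at the mouth edge, with the tab still gripped.

```bash
python3 -c "
from rig import job
print(job.sign_off())"
```

```text
the job is handed in; nothing more can be done
None
```

The job is handed in: the lever sits released in its third notch, the lock button is pressed fully down, and the gripper is holding the stop at the 80 mm line (79.6 mm by arm travel). The lever took a second grip because the knob slipped the first time, and nothing else on the bench was touched.

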